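Punch the pilot mark for the last screw of a stool repair

TASK

The split tread of the folded step stool is bridged by a steel mending plate, and one of its four screw holes is still without a screw. Take the red self-centring punch from its wooden block, let its nose settle centrally in that open hole and press it straight down with a steady 15 N or so for about a second so the pin marks the wood, without forcing it. Then lift it straight off without scraping it over the plate or tread and stand it back in its hole in the block, leaving the things on the stool where they are.

Things in the scene. Friction and masses are not known exactly. Their poses are not given: they have to be found in the camera images.
- punch: Self-centring screw-hole punch, round, 90 mm long, about 0.18 kg. Origin: underside centre of its dark steel guard disc, z up the handle. Above it: disc 33 mm wide, 5 mm thick; red grip 22 mm wide from 5 to 58 mm; dark cap to 68 mm. Below it: brass nose to 22 mm. At the start it stands upright, disc on the block, nose in the block's hole.
- pin_tip (a point): Point of the steel pin (3 mm thick) fixed to the handle inside the nose, 19.5 mm below the punch's origin: it comes out once the nose is pushed in 2.5 mm. It marks the wood well when the whole downward push on the punch is held steady at about 15 N (13 to 17) for a second; over 20 N spoils it. The nose spring alone never reaches 7 N.
- nose_tip (a point): Flat tip (6 mm wide) of the brass nose, a sleeve 12 mm wide ending in a 90 degree cone; 22 mm below the punch's origin when fully out. The nose is sprung: it slides up into the handle at most 14 mm, starting at 2 N and rising 0.3 N per mm.
- block: Dark wooden block fixed to the bench, 150 x 70 x 40 mm (x, y, z), origin at the centre of its underside. Its round hole for the punch is 19 mm wide and 32 mm deep. Three thin drill bits stand 24 mm high at its other end.
- block_hole0 (a point): Centre of the mouth of the block's hole for the punch, level with the block's top (40 mm above the bench), 35 mm along the block's +x from its middle. The standing punch has its origin here.
- hole: The open screw hole in the plate, no screw in it. Origin: centre of its mouth, in the plate's top face, z up. Countersunk at 90 degrees, 13 mm wide at the mouth, 7 mm at 3 mm depth, then straight through the 4 mm plate. The nose well centred rests with its tip 3.5 mm below the mouth; off centre it rests higher on the slope, which pushes it towards the centre.
- stool: Folded wooden step stool, fixed, 270 mm deep (x), 460 long (y), tread top 78 mm above the bench. Origin on the bench under its middle. On the tread's middle: a flat steel plate 140 (x) x 32 x 4 mm with four holes on its centre line at x = -51, -17, 17, 51 mm; three are filled flush by brass cross-slot screws; the open one may be any of the four.
- jug: Orange plastic measuring jug, open top, 84 mm wide and 110 mm high plus a side handle, standing on the stool; origin under its middle. To be left alone.
- jar: Closed white ceramic jar, 66 mm wide, 85 mm high, standing on the stool; origin under its middle. To be left alone.
- bottle: Green glass bottle with a black twist cap, 54 mm wide, 150 mm high, standing on the stool; origin under its middle. To be left alone.
- pliers: Steel pliers with blue handles, about 165 mm long, 55 mm wide, 12 mm high, lying on the stool; origin under the pivot. To be left alone.
- plate_top (a point): Middle of the top face of the steel mending plate, 82 mm above the bench. The wood below it was torn out by the old screw to an unknown depth: hard wood lies 4.5 to 12.5 mm below the plate's top, so once the nose has settled the handle goes down 3.5 to 11.5 mm more until the pin meets wood. A mark over 1.5 mm off the open hole's axis is useless.
- screw_a: Brass countersunk cross-slot screw, head 13 mm wide, already home and flush in one of the plate's other holes; fixed. Origin: centre of its head's top face.
- screw_b: Brass countersunk cross-slot screw, head 13 mm wide, already home and flush in one of the plate's other holes; fixed. Origin: centre of its head's top face.
- screw_c: Brass countersunk cross-slot screw, head 13 mm wide, already home and flush in one of the plate's other holes; fixed. Origin: centre of its head's top face.
There are look-alikes about, which are no part of the job. Of the things like the punch, leave any that is orange; of the rest the smaller one is meant.

How it is judged:
By the outcome, as a careful person would: the job done as asked, in the order asked, and still so for the second after the job is handed in, with the robot touching nothing.
It also fails if it takes over 72 s, if anything falls off the work surface, if the arm or the gripper's body presses on something with over 40 N, if the wrist force passes 120 N, or if a joint passes its speed limit or range.

ROBOT

A 7-joint arm with a two-finger parallel gripper is mounted at the origin on the work surface. World frame = base frame: x ahead of the robot, y to its left, z up, the work surface at z = 0. Lengths are in m, angles in rad, forces in N, time in s.
With the tool pointing down it reaches from about 0.375 to 0.925 m from the base axis. Payload 3.1 kg.
Tool frame: the origin (TCP) lies midway between the tips of the shut fingers; the grasp point (between the pads) lies 19 mm behind it (robot.grip_depth is the z of the grasp point in the tool frame, in m); z points along the fingers, y is the direction in which the jaws open and shut (so a half turn about z gives the same grasp; the last joint's range is limited). The gripper opens to 85 mm and grips with 20 to 120 N. Pads are 22 mm wide; open, the fingers measure 114 mm over their backs; the gripper's body (76 mm by 85 mm) begins 54 mm behind the grasp point. The pads swing forward as they close: fully open they stand 13 mm farther back than shut.
Start: joints at [-1.304, 0.383, 0.044, 1.598, -0.018, 1.161, -0.05], TCP at [0.232, 0.607, 0.231] pointing down, gripper open.
Joint ranges: [-2.61, 2.61], [-0.41, 2.15], [-1.48, 1.57], [0, 2.5], [-1.57, 4.71], [0.05, 1.97], [-2.85, 2.85]. Speed limits (rad/s): [2.79, 2.79, 3.14, 3.14, 3.14, 3.14, 3.14].

INTERFACE

Orientations are given as a unit quaternion [x, y, z, w].
In Python, from cell import robot, capture, job gives the robot as it stands.
- The arm moves only by the tool drive_tool, never from a script. Its argument "motion" is one flat list of numbers, 6 for each row, row after row: the shift along the tool's x, y, z in m, then the turn, a rotation vector about the tool's x, y, z in rad. A call has 1 to 20 rows; each row shifts and turns the commanded pose from where the row before left it, along the tool's axes as they then stand; what a row does not reach is not made up. A row lasts 1/10 s, in which the tool goes at most 50 mm and 8.59 degrees, less where a joint would pass 70% of its speed; a pose out of reach is approached as far as the arm can. A call with a gripper value outside its range is refused whole. "jaw" is the closure in counts, from 0 (fully open) to 255 (shut), set as the call begins (left out, the last holds). The fingers move at their own pace and stop on an object; "squeeze" is the grip in N (left out, the last holds). Time passes only in rows, so rows that do not move let the fingers close. It gives the time, the measured TCP pose, the force and the opening at its end, in the units of the state.
- robot.observe(): the state, without advancing time (a new reading comes with each control period).
- capture(name): name is "side" or "top"; returns a dict with "color" (480x640x3 uint8, red, green, blue), "fov_y" (degrees; the focal length in pixels is half the picture's height over the tangent of half this angle, whatever the lens; pixels are square), "cx", "cy" (the principal point, pixels), "R" (3x3) and "t" (3): a world point X has camera coordinates R X + t. Camera axes: x right, y down, z forward; pixel columns grow to the right and rows downward; lengths in m; the calibration is good to about 2 mm. A picture is of the moment at which its call begins. There is no depth.
- job.hand_in(): hands the job in, once; it reports no verdict.
The state is a dict: "t": time; "qpos": joint angles; "joint_velocities": joint speeds; "effort": joint torques, N m; "position": TCP position; "tcp_rot": TCP orientation; "wrist_force": force on the tool from outside, world axes, zero at the start; "wrist_torque": the same for the moment, N m; "grip_width": finger opening in m.
Only numpy, scipy, OpenCV 4.12 (cv2) and the standard library are available. Lean on these libraries where they do the work, as an engineer would, in place of code of your own. Each camera call takes 0.05 s, during which the arm holds its last target.

## Working session

There is one attempt and no reset: what is moved stays moved. The work goes in short steps, Python scripts to look and compute and a tool call to move; the robot and the scene stay as the last step left them, time stands still between calls to the robot, and variables do not carry over. Pictures are saved under pics/ and viewed, and the job is handed in when it is done.

Besides the shell and the picture viewer there is one more tool, called after "Request:" as name(argument=value, ...) on one line, values as JSON. drive_tool: Moves the arm, as the interface text tells. Its arguments: {"type":"object","properties":{"motion":{"type":"array"},"jaw":{"type":"number"},"squeeze":{"type":"number"}},"required":["motion"]}

```bash
mkdir -p pics; ls; python3 - <<'E'
from cell import robot,capture,job
import cv2,numpy as np,pickle
s=robot.observe();print(s, robot.grip_depth)
for n in("side","top"):
    c=capture(n);pickle.dump(c,open(f"{n}0.pkl","wb"));cv2.imwrite(f"pics/{n}0.png",c["color"][:,:,::-1]);print(n,c["fov_y"],c["cx"],c["cy"],c["R"],c["t"])
E
```

```text
pics
{'t': 0.0, 'qpos': array([-1.30377695,  0.38388085,  0.04384911,  1.59957346, -0.01789033,
        1.16120592, -0.04988333]), 'joint_velocities': array([-0.00090307,  0.00178028,  0.00082979, -0.00066674,  0.00080468,
       -0.00012469,  0.00068648]), 'effort': array([-2.77877245e-05, -4.33460712e+01,  1.02429327e+00, -2.49513048e+01,
        1.05471094e-02,  1.14821395e-02, -9.38930043e-06]), 'position': array([0.23158706, 0.60633165, 0.22985804]), 'tcp_rot': array([ 1.81357237e-01,  9.83416373e-01, -1.32743698e-03, -1.63453344e-04]), 'wrist_force': array([ 0.140004  , -0.06695529,  0.75140677]), 'wrist_torque': array([ 0.00263959, -0.08460023, -0.04973601]), 'grip_width': 0.08534014422514845} -0.0187
side 46.53424207498978 320.6572596044462 240.45917622532934 [[ 0.98478518 -0.17376974 -0.00148967]
 [-0.10273688 -0.57527228 -0.81148441]
 [ 0.14015447  0.79929086 -0.58437218]] [-0.57452671  0.1440578   0.89666217]
top 49.951368337878016 321.49215167563483 244.3678334142125 [[-0.00799455 -0.9999409  -0.00736813]
 [-0.98419052  0.00917194 -0.17687538]
 [ 0.17693251  0.0058376  -0.98420567]] [0.03742567 0.594674   0.81401368]
```

View pics/side0.png

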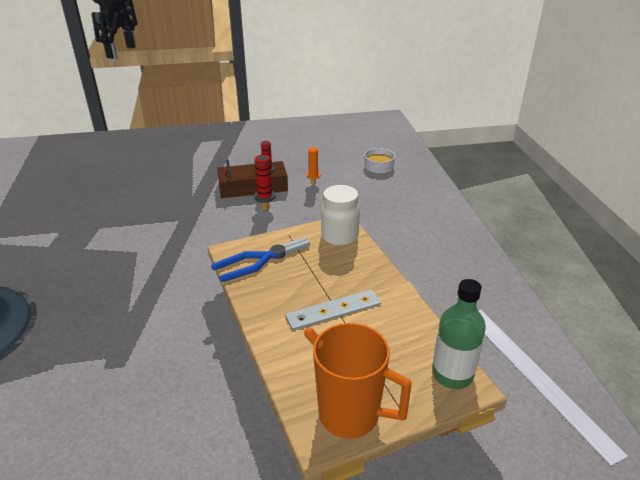

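View pics/top0.png

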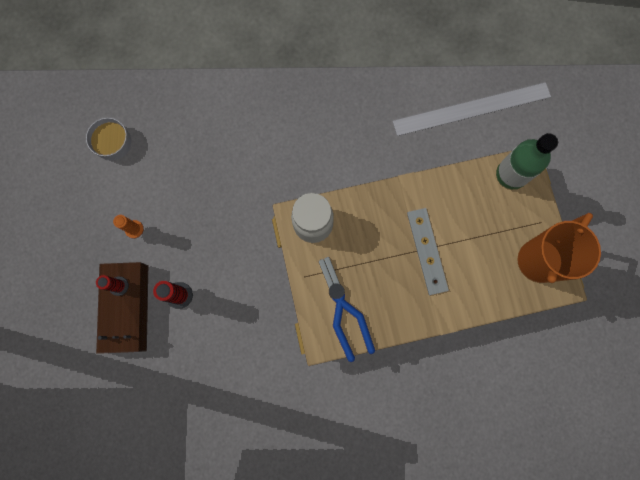

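```bash
cat > h.py <<'E'
import numpy as np,cv2,pickle
from scipy.optimize import least_squares
def load(n): return pickle.load(open(n+".pkl","rb"))
def K(c):
    f=240/np.tan(np.radians(c["fov_y"])/2); return f
def proj(c,X):
    p=np.asarray(c["R"])@np.asarray(X)+c["t"]; f=K(c); return np.array([c["cx"]+f*p[0]/p[2],c["cy"]+f*p[1]/p[2]])
def atz(c,u,v,z):
    f=K(c);R=np.asarray(c["R"]);o=-R.T@c["t"];d=R.T@np.array([(u-c["cx"])/f,(v-c["cy"])/f,1.]);return o+d*(z-o[2])/d[2]
def tri(c1,p1,c2,p2):
    g=lambda X:np.r_[proj(c1,X)-p1,proj(c2,X)-p2]
    r=least_squares(g,[.5,0.,.1]);return r.x,r.fun
def crop(c,x0,y0,w,h,s,name):
    im=c["color"][y0:y0+h,x0:x0+w,::-1];cv2.imwrite("pics/"+name+".png",cv2.resize(im,None,fx=s,fy=s,interpolation=cv2.INTER_CUBIC))
E
python3 - <<'E'
from h import *
s=load("side0");t=load("top0")
crop(s,205,125,130,100,6,"s_block");crop(t,80,200,130,100,6,"t_block")
crop(s,270,280,130,60,6,"s_plate");crop(t,395,200,70,100,6,"t_plate")
E
```

```text
(no output)
```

View pics/s_block.png

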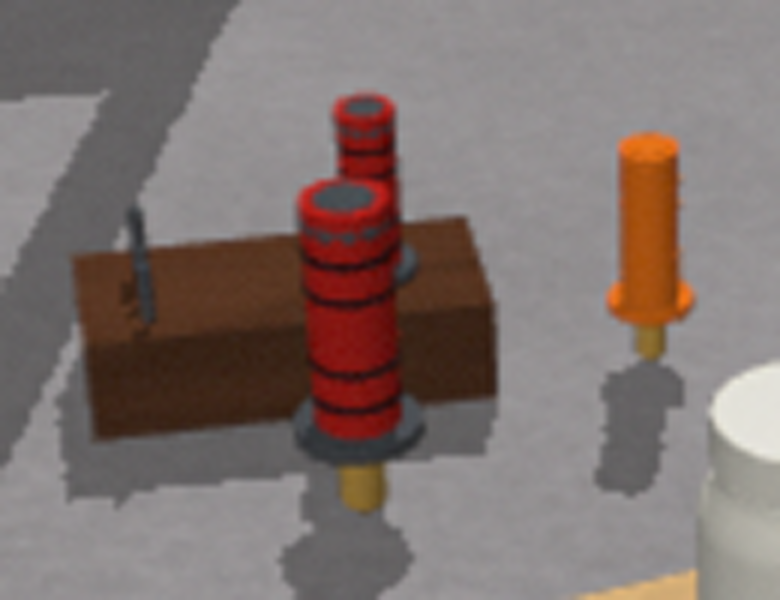

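View pics/t_block.png

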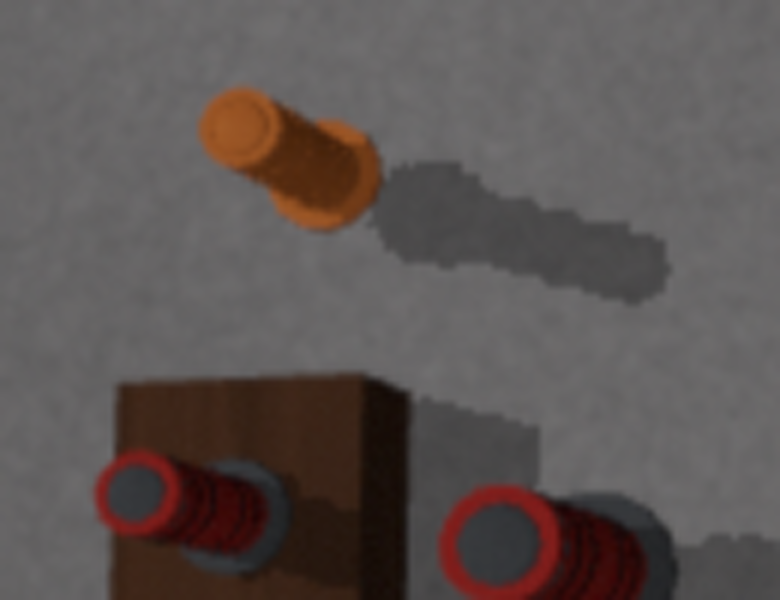

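View pics/s_plate.png

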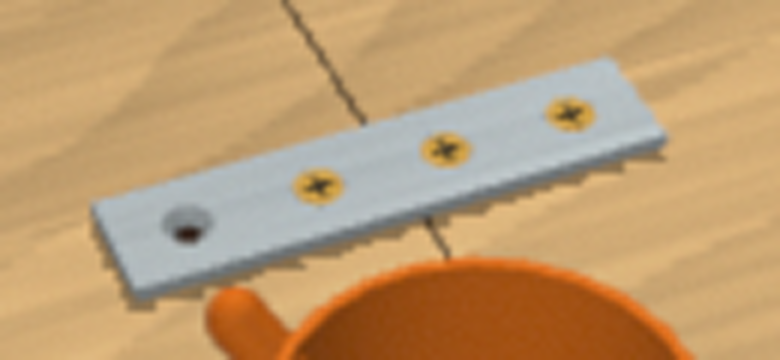

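View pics/t_plate.png

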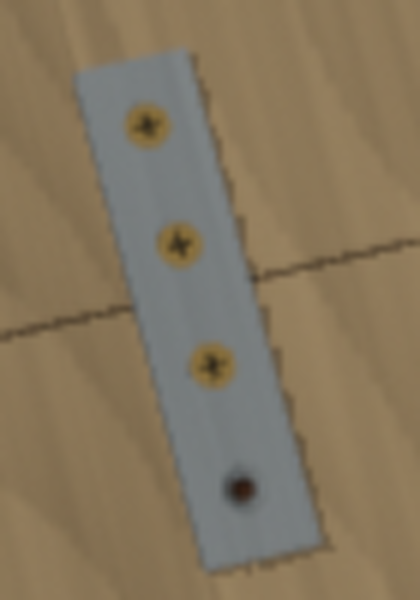

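```bash
python3 - <<'E'
from h import *
s=load("side0");t=load("top0")
u=lambda x0,y0,p:((p[0]+.5)/6-.5+x0,(p[1]+.5)/6-.5+y0)
S=[(188,223),(319,187),(446,150),(570,115)];T=[(240,488),(213,365),(180,245),(148,125)]
for a,b in zip(S,T):
    ps=u(270,280,a);pt=u(395,200,b)
    print(atz(s,*ps,.082).round(4),atz(t,*pt,.082).round(4),tri(s,ps,t,pt))
# punch: cap top z=.108, disc
a=u(205,125,(365,106));b=u(80,200,(136,493))
print("cap",atz(s,*a,.108),atz(t,*b,.108),tri(s,a,t,b))
b=u(80,200,(234,517));print("disc",atz(t,*b,.043))
# block corners top view, top face z=.04
for p in [(118,385),(362,377)]: print("blk",atz(t,*u(80,200,p),.04))
# big punch
a=u(205,125,(345,196));b=u(80,200,(500,544));print("big",tri(s,a,t,b))
crop(t,80,250,80,110,6,"t_b2")
E
```

```text
[ 0.5282 -0.1503  0.082 ] [ 0.5286 -0.1487  0.082 ] (array([ 0.5285082 , -0.14895808,  0.08074036]), array([ 0.10918783, -0.01986367, -0.00148658,  0.12352934]))
[ 0.5613 -0.1434  0.082 ] [ 0.5618 -0.143   0.082 ] (array([ 0.56160251, -0.14304844,  0.08167008]), array([ 0.14928376, -0.03105904, -0.00449256,  0.16892955]))
[ 0.5944 -0.1359  0.082 ] [ 0.5948 -0.1356  0.082 ] (array([ 0.59461161, -0.1355872 ,  0.08177007]), array([ 0.09894645, -0.02312552, -0.0045584 ,  0.11186426]))
[ 0.6275 -0.1287  0.082 ] [ 0.6281 -0.1283  0.082 ] (array([ 0.62785187, -0.12830323,  0.08170266]), array([ 0.18920249, -0.04904918, -0.01169082,  0.21377406]))
cap [0.52815142 0.37237528 0.108     ] [0.52907315 0.37432138 0.108     ] (array([0.52888891, 0.37477952, 0.10690512]), array([ 0.26517808, -0.04690022, -0.0017859 ,  0.19415823]))
disc [0.52919625 0.37453025 0.043     ]
blk [0.56733265 0.41107641 0.04      ]
blk [0.56899768 0.34176887 0.04      ]
big (array([0.51339501, 0.27406536, 0.12326187]), array([ 0.16365179, -0.02756977, -0.00056599,  0.1263864 ]))
```

View pics/t_b2.png

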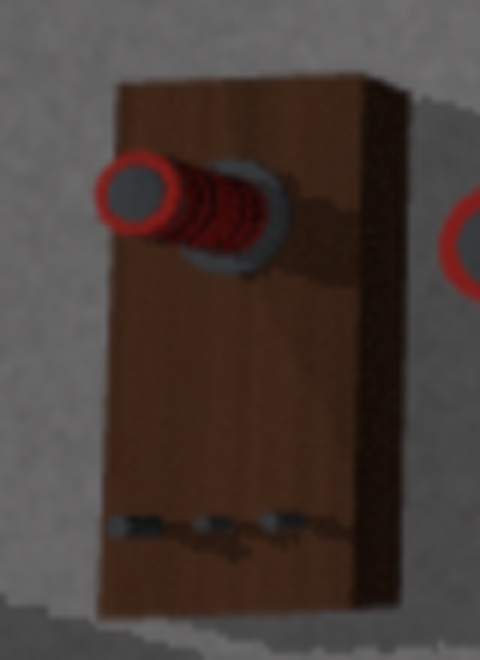

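```bash
python3 - <<'E'
from h import *
s=load("side0");t=load("top0")
print("jar top",atz(t,312,214,.163),atz(s,341,196,.163))
print("jug rim",atz(t,571,249,.188),atz(s,352,356,.188))
print("jug spout",atz(t,552,278,.18),"handle",atz(t,585,222,.16))
print("pliers",atz(t,373,350,.084),atz(t,337,291,.09))
q=np.array([1.81357237e-01,9.83416373e-01,-1.32743698e-03,-1.63453344e-04])
from scipy.spatial.transform import Rotation as R
r=R.from_quat(q);print(r.as_matrix())
want=R.from_matrix(np.array([[-1,0,0],[0,1,0],[0,0,-1.]]))
print((r.inv()*want).as_rotvec())
E
```

```text
jar top [0.62109161 0.04533194 0.163     ] [0.62398863 0.03612273 0.163     ]
jug rim [ 0.56082109 -0.32018834  0.188     ] [ 0.55955783 -0.33088226  0.188     ]
jug spout [ 0.52090635 -0.2934576   0.18      ] handle [ 0.60572865 -0.35812252  0.16      ]
pliers [ 0.42089546 -0.04708727  0.084     ] [0.5130663  0.00809382 0.09      ]
[[-9.34219052e-01  3.56698919e-01 -8.02965996e-04]
 [ 3.56699787e-01  9.34215581e-01 -2.55155963e-03]
 [-1.59995217e-04 -2.67013342e-03 -9.99996422e-01]]
[-2.66964782e-03 -3.28725861e-04 -3.64732910e-01]
```

Things that could be taken for the punch, in top-image pixels:
- Red punch in the block at (102,282).
- Larger red punch beside the block at (163,290), with its cap at z≈0.123.
- Orange one at (120,221).

I'm taking the red one in the block. The crop shows it is the smaller red one, and its cap triangulates to z≈0.107, against 0.108 expected.

Request:
drive_tool(motion=[0,0,0,-0.0027,0,-0.0912,0,0,0,0,0,-0.0912,0,0,0,0,0,-0.0912,0,0,0,0,0,-0.0912,-0.0297,-0.0232,0,0,0,0,-0.0297,-0.0232,0,0,0,0,-0.0297,-0.0232,0,0,0,0,-0.0297,-0.0232,0,0,0,0,-0.0297,-0.0232,0,0,0,0,-0.0297,-0.0232,0,0,0,0,-0.0297,-0.0232,0,0,0,0,-0.0297,-0.0232,0,0,0,0,-0.0297,-0.0232,0,0,0,0,-0.0297,-0.0232,0,0,0,0,0,0,0,0,0,0,0,0,0,0,0,0], jaw=0, squeeze=70)

```text
t: 1.7
position: [0.5298, 0.3733, 0.2302]
tcp_rot: [0.002, 1.0, 0.001, -0.0]
wrist_force: [-0.7, 0.2, 0.1]
grip_width: 0.0856
```

Request:
drive_tool(motion=[0.0004,0.0005,0.03,0,0,0,0.0004,0.0005,0.03,0,0,0,0,0,0.03,0,0,0,0,0,0,0,0,0])

```text
t: 2.1
position: [0.5224, 0.376, 0.1352]
tcp_rot: [-0.002, 1.0, -0.002, -0.005]
wrist_force: [-0.8, -0.4, -0.1]
grip_width: 0.0855
```

```bash
python3 - <<'E'
from h import *
from cell import capture,robot
for n in("side","top"):
    c=capture(n);pickle.dump(c,open(n+"1.pkl","wb"))
    p=proj(c,robot.observe()["position"]);print(n,p)
    x,y=int(p[0])-60,int(p[1])-50
    crop(c,max(x,0),max(y,0),130,100,6,n+"1")
E
```

```text
side [262.65743274 128.59275583]
top [ 90.64257698 281.23102736]
```

View pics/side1.png

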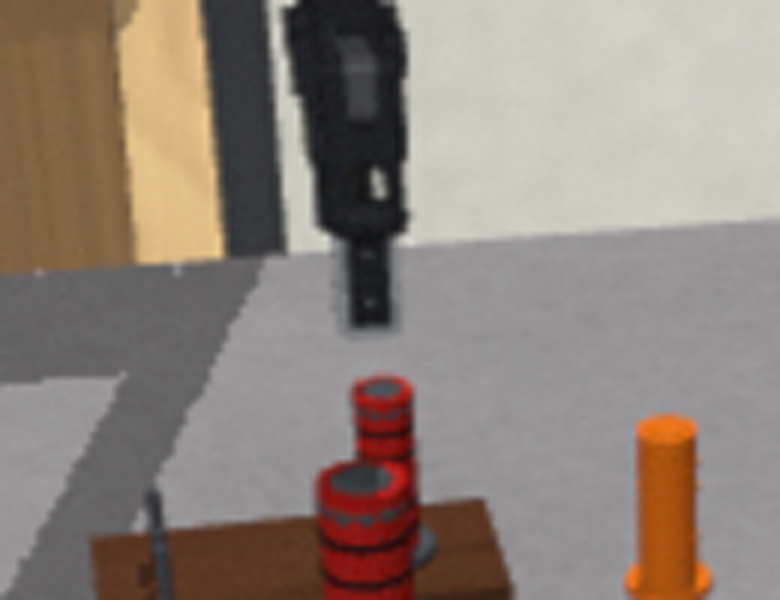

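View pics/top1.png

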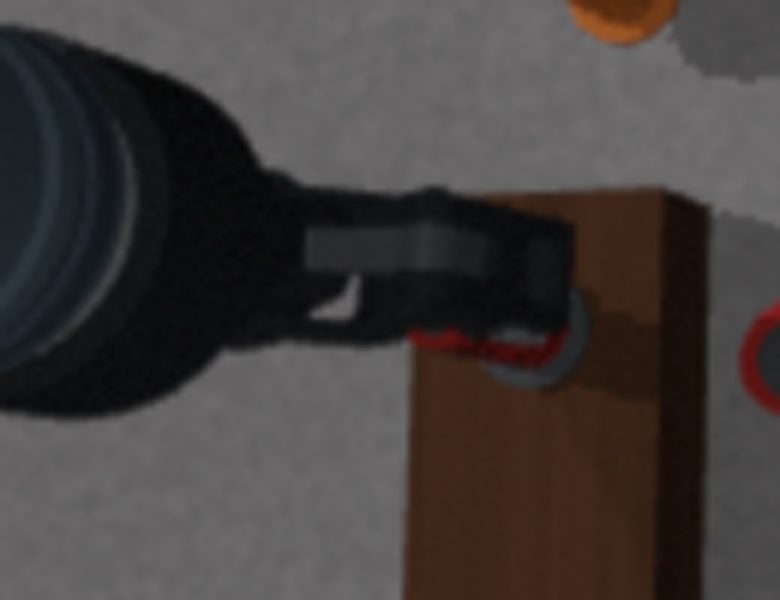

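Request:
drive_tool(motion=[0,0,0,0,0,0,0,0,0,0,0,0,0,0,0,0,0,0])

```text
t: 2.5
position: [0.5291, 0.3773, 0.1429]
tcp_rot: [-0.0, 1.0, 0.002, 0.002]
wrist_force: [0.0, -0.3, -0.5]
grip_width: 0.0851
```

Request:
drive_tool(motion=[0,0,0,0,0,0,0,0,0,0,0,0])

```text
t: 2.7
position: [0.5284, 0.3766, 0.1415]
tcp_rot: [0.0, 1.0, 0.002, 0.001]
wrist_force: [0.2, -0.2, 0.1]
grip_width: 0.0852
```

Request:
drive_tool(motion=[0,-0.0005,0.01,0,0,0,0,-0.0005,0.01,0,0,0,0,-0.0005,0.01,0,0,0,0,0,0.01,0,0,0,0,0,0.01,0,0,0,0,0,0.01,0,0,0,0,0,0.01,0,0,0,0,0,0.01,0,0,0,0,0,0.005,0,0,0,0,0,0,0,0,0,0,0,0,0,0,0,0,0,0,0,0,0])

```text
t: 3.9
position: [0.5287, 0.3755, 0.0566]
tcp_rot: [0.0, 1.0, 0.002, 0.001]
wrist_force: [0.2, 0.3, -0.3]
grip_width: 0.0852
```

Request:
drive_tool(motion=[0,0,0,0,0,0,0,0,0,0,0,0,0,0,0,0,0,0,0,0,0,0,0,0,0,0,0,0,0,0,0,0,0,0,0,0,0,0,0,0,0,0,0,0,0,0,0,0], jaw=255, squeeze=80)

```text
t: 4.7
position: [0.5284, 0.3755, 0.0562]
tcp_rot: [-0.0, 1.0, 0.002, 0.001]
wrist_force: [-0.4, -0.3, 2.2]
grip_width: 0.0204
```

Request:
drive_tool(motion=[0,0,0,0,0,0,0,0,0,0,0,0,0,0,-0.005,0,0,0,0,0,-0.01,0,0,0,0,0,-0.015,0,0,0,0,0,-0.02,0,0,0,0,0,-0.02,0,0,0,0,0,-0.02,0,0,0,0,0,-0.02,0,0,0,0,0,-0.01,0,0,0,0,0,0,0,0,0,0,0,0,0,0,0,0,0,0,0,0,0])

```text
t: 6.0
position: [0.5272, 0.3742, 0.1744]
tcp_rot: [-0.0, 1.0, 0.0, -0.001]
wrist_force: [-0.2, -0.4, -1.5]
grip_width: 0.0202
```

```bash
python3 - <<'E'
from h import *
from cell import capture,robot
print(robot.observe()["position"],robot.observe()["grip_width"],robot.observe()["wrist_force"])
for n in("side","top"):
    c=capture(n);pickle.dump(c,open(n+"2.pkl","wb"))
    p=proj(c,robot.observe()["position"]);print(n,p)
    x,y=max(int(p[0])-60,0),max(int(p[1])-50,0);print(x,y)
    crop(c,x,y,130,100,6,n+"2")
E
```

```text
[0.52719671 0.37423745 0.17444784] 0.020247721042848586 [-0.21319361 -0.42009061 -1.49543785]
side [262.97860021 112.93837217]
202 62
top [ 82.40912321 278.11363281]
22 228
```

View pics/side2.png

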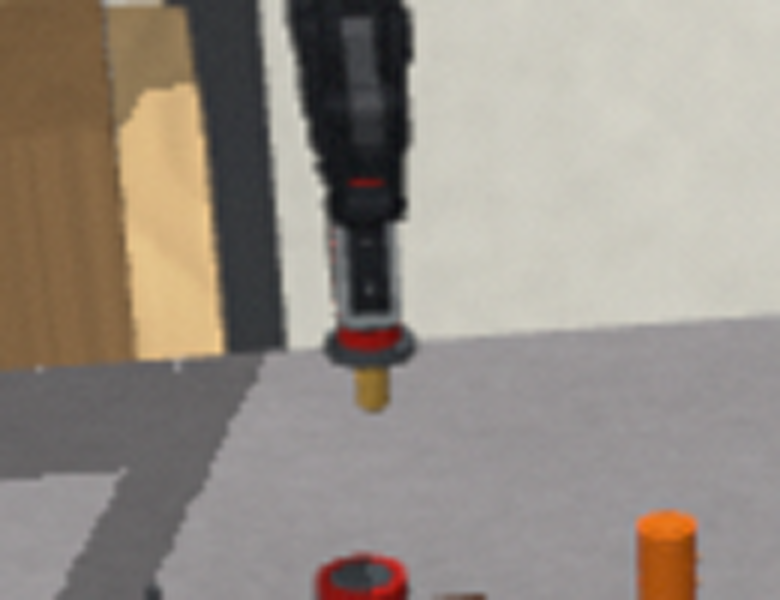

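View pics/top2.png

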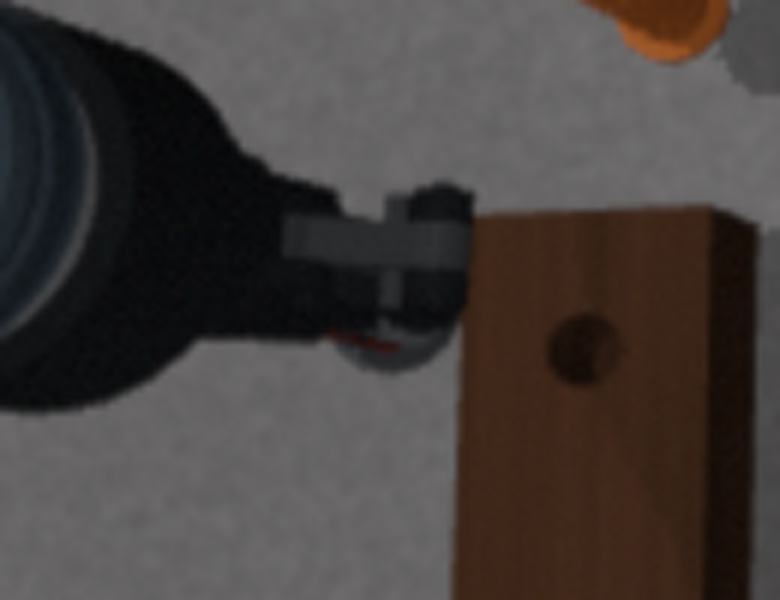

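```bash
python3 - <<'E'
from h import *
s=load("side2");t=load("top2")
u=lambda x0,y0,p:((p[0]+.5)/6-.5+x0,(p[1]+.5)/6-.5+y0)
print("nosetip meas",u(202,62,(373,409)),"pred",proj(s,[.5272,.3742,.1744-.0382]))
print("disc meas",u(202,62,(371,350)),"pred",proj(s,[.5272,.3742,.1744-.0162+.0025]))
print("disc bottom edge top",u(22,228,(390,372)),proj(t,[.5272-.0165,.3742,.1582]))
print("block hole",atz(t,*u(22,228,(586,350)),.04))
E
```

```text
nosetip meas (263.75, 129.75) pred [264.10537337 129.82001065]
disc meas (263.4166666666667, 119.91666666666666) pred [263.39940717 119.03450661]
disc bottom edge top (86.58333333333333, 289.5833333333333) [ 86.80449551 290.68654803]
block hole [0.52920871 0.37458975 0.04      ]
```

Request:
drive_tool(motion=[0,0,-0.02,0,0,0,0,0,-0.02,0,0,0,0,-0.01,0,0,0,0,0,-0.02,0,0,0,0,0,-0.03,0,0,0,0,0,-0.035,0,0,0,0,0,-0.035,0,0,0,0,0,-0.035,0,0,0,0,0,-0.035,0,0,0,0,0,-0.035,0,0,0,0,0,-0.035,0,0,0,0,0,-0.035,0,0,0,0,0,-0.035,0,0,0,0,0,-0.035,0,0,0,0,0,-0.035,0,0,0,0,0,-0.035,0,0,0,0,0,-0.03,0,0,0,0,0,-0.02,0,0,0,0,0,-0.01,0,0,0,0,0,-0.005,0,0,0,0])

```text
t: 8.1
position: [0.5261, -0.1371, 0.2133]
tcp_rot: [0.002, 1.0, 0.001, -0.001]
wrist_force: [-0.1, 0.1, -2.3]
grip_width: 0.0201
```

Request:
drive_tool(motion=[0,0,0,0,0,0,0,0,0,0,0,0,0,0,0,0,0,0,0,0,0,0,0,0,0,0,0,0,0,0])

```text
t: 8.6
position: [0.5283, -0.1344, 0.2146]
tcp_rot: [-0.001, 1.0, 0.001, 0.0]
wrist_force: [-0.0, 0.3, -1.3]
grip_width: 0.0202
```

Request:
drive_tool(motion=[0,-0.005,0,0,0,0,0,-0.005,0,0,0,0,0,-0.0056,0.01,0,0,0,0,0,0.015,0,0,0,0,0,0.015,0,0,0,0,0,0.015,0,0,0,0,0,0.015,0,0,0,0,0,0.01,0,0,0,0,0,0.004,0,0,0,0,0,0,0,0,0,0,0,0,0,0,0,0,0,0,0,0,0,0,0,0,0,0,0,0,0,0,0,0,0])

```text
t: 10.0
position: [0.5286, -0.1507, 0.1311]
tcp_rot: [-0.0, 1.0, 0.001, 0.001]
wrist_force: [-0.2, -0.3, -1.9]
grip_width: 0.0202
```

```bash
cat > shot.py <<'E'
import sys
from h import *
from cell import capture,robot
k=sys.argv[1]
o=robot.observe();print(o["position"],o["tcp_rot"],o["wrist_force"])
P=o["position"]
for n in("side","top"):
    c=capture(n);pickle.dump(c,open(n+k+".pkl","wb"))
    p=proj(c,P-[0,0,.038]);x,y=int(p[0])-40,int(p[1])-40
    print(n,"origin",x,y,"nose pred in crop",(p-[x,y])*8)
    crop(c,x,y,90,70,8,n+k)
E
python3 shot.py 3
```

```text
[ 0.52859061 -0.15066166  0.13110935] [-1.96906842e-05  9.99998758e-01  1.24919563e-03  9.60502466e-04] [-0.23810957 -0.31060895 -1.88336581]
side origin 261 271 nose pred in crop [320.52690195 321.55692343]
top origin 397 240 nose pred in crop [322.31421825 321.14794648]
```

View pics/side3.png

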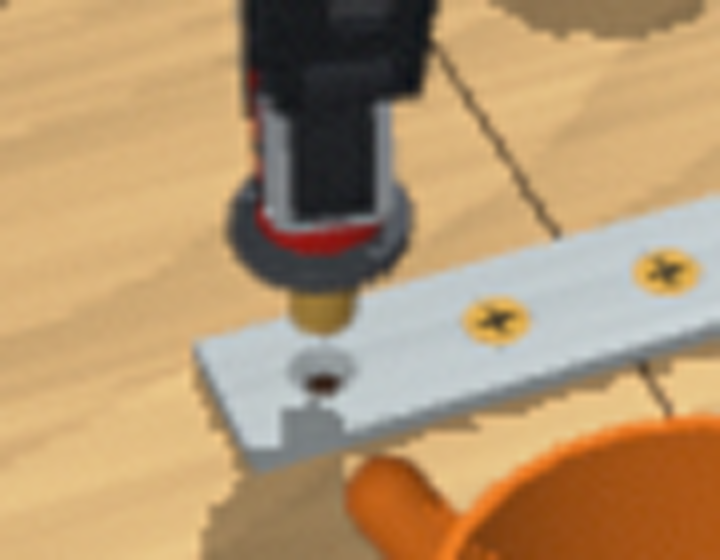

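View pics/top3.png

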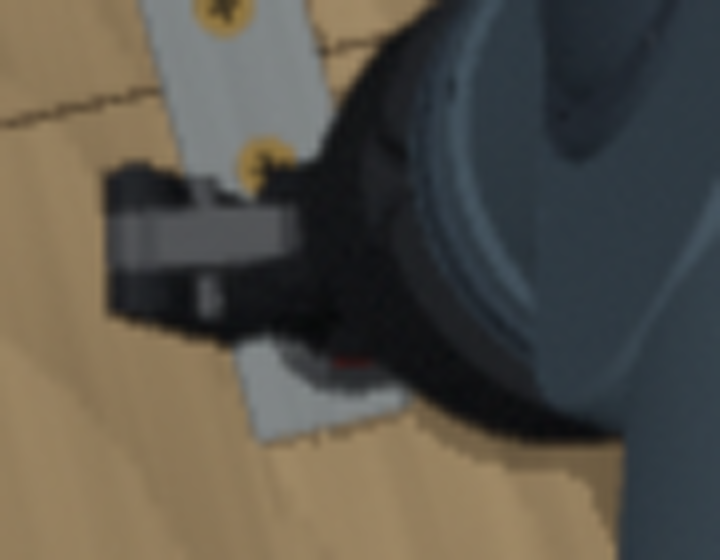

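```bash
python3 - <<'E'
from h import *
s=load("side3")
P=np.array([.52859,-.15066,.0931])
for z in (.0931,.082): print(z,(proj(s,[P[0],P[1],z])-[261,271])*8)
a=proj(s,P);print("per mm x,y,z",[(proj(s,P+np.eye(3)[i]*.001)-a)*8 for i in range(3)])
u=lambda p:((p[0]+.5)/8-.5+261,(p[1]+.5)/8-.5+271)
print(atz(s,*u((322,370)),.082), atz(s,*u((322.5,328)),.0931))
crop(s,290,300,35,30,20,"side3z")
E
```

```text
0.0931 [320.52330136 321.58973144]
0.082 [321.88233713 367.13985621]
per mm x,y,z [array([ 5.55142688, -0.67590442]), array([-0.81665782, -3.79187591]), array([-0.12352416, -4.14009788])]
[ 0.52801559 -0.15038976  0.082     ] [ 0.52821295 -0.15135899  0.0931    ]
```

View pics/side3z.png

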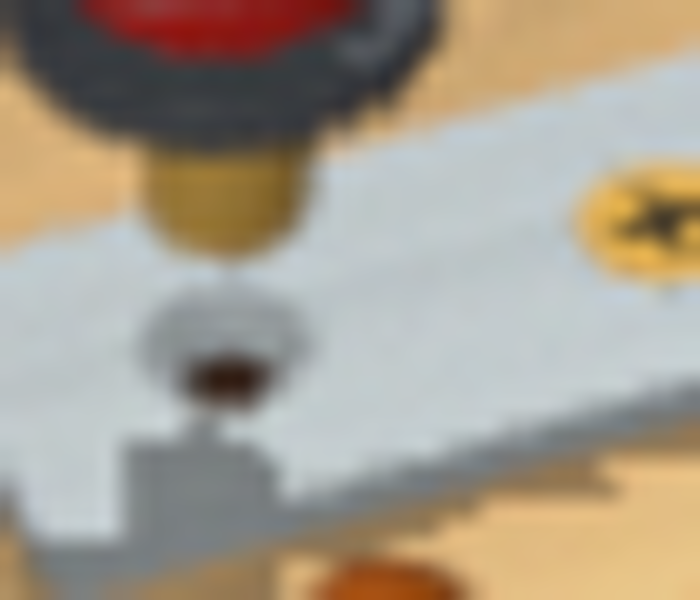

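Request:
drive_tool(motion=[0.0002,0.0003,0.002,0,0,0,0,0,0.002,0,0,0,0,0,0.002,0,0,0,0,0,0.002,0,0,0,0,0,0.002,0,0,0,0,0,0,0,0,0,0,0,0,0,0,0,0,0,0,0,0,0])

```text
t: 10.9
position: [0.5281, -0.1503, 0.1207]
tcp_rot: [-0.0, 1.0, 0.001, 0.001]
wrist_force: [0.4, -1.0, -1.8]
grip_width: 0.0201
```

Request:
drive_tool(motion=[0,0,0,0,0,0])

```text
t: 11.0
position: [0.5281, -0.1503, 0.1207]
tcp_rot: [-0.0, 1.0, 0.001, 0.001]
wrist_force: [-0.1, -0.2, -1.2]
grip_width: 0.0204
```

Request:
drive_tool(motion=[0,0,0,0,0,0])

```text
t: 11.1
position: [0.5281, -0.1503, 0.1207]
tcp_rot: [-0.0, 1.0, 0.001, 0.001]
wrist_force: [-0.7, 0.6, -1.2]
grip_width: 0.0203
```

Request:
drive_tool(motion=[0,0,0,0,0,0])

```text
t: 11.2
position: [0.5281, -0.1503, 0.1207]
tcp_rot: [0.0, 1.0, 0.001, 0.001]
wrist_force: [0.2, 0.6, -1.0]
grip_width: 0.0204
```

Request:
drive_tool(motion=[0,0,0.001,0,0,0,0,0,0.001,0,0,0,0,0,0.001,0,0,0,0,0,0,0,0,0])

```text
t: 11.6
position: [0.5279, -0.1502, 0.1174]
tcp_rot: [-0.0, 1.0, 0.001, 0.0]
wrist_force: [-0.4, 0.2, -1.3]
grip_width: 0.0203
```

Request:
drive_tool(motion=[0,0,0.001,0,0,0,0,0,0,0,0,0])

```text
t: 11.8
position: [0.5282, -0.1505, 0.1168]
tcp_rot: [0.0, 1.0, 0.001, 0.001]
wrist_force: [-0.4, -0.5, -0.8]
grip_width: 0.0206
```

Request:
drive_tool(motion=[0,0,0.001,0,0,0,0,0,0,0,0,0])

```text
t: 12.0
position: [0.5282, -0.1505, 0.1158]
tcp_rot: [0.0, 1.0, 0.001, 0.001]
wrist_force: [-0.5, 0.2, 1.5]
grip_width: 0.0202
```

Request:
drive_tool(motion=[0,0,0.001,0,0,0,0,0,0,0,0,0])

```text
t: 12.2
position: [0.5282, -0.1506, 0.1147]
tcp_rot: [0.0, 1.0, 0.001, 0.001]
wrist_force: [0.1, -0.0, 1.6]
grip_width: 0.0202
```

Request:
drive_tool(motion=[0,0,0.001,0,0,0,0,0,0,0,0,0])

```text
t: 12.4
position: [0.5282, -0.1505, 0.1136]
tcp_rot: [0.0, 1.0, 0.001, 0.001]
wrist_force: [-0.5, -1.3, 1.9]
grip_width: 0.0199
```

```bash
python3 shot.py 4; python3 - <<'E'
from h import *
crop(load("side4"),280,285,50,40,14,"side4z")
E
```

```text
[ 0.52817113 -0.15052012  0.11363728] [3.69194850e-05 9.99999219e-01 1.08783797e-03 6.13816160e-04] [-0.50323876 -1.33168723  1.93731844]
side origin 261 280 nose pred in crop [320.24234458 320.67015259]
top origin 394 241 nose pred in crop [327.20574166 324.61845516]
```

View pics/side4z.png

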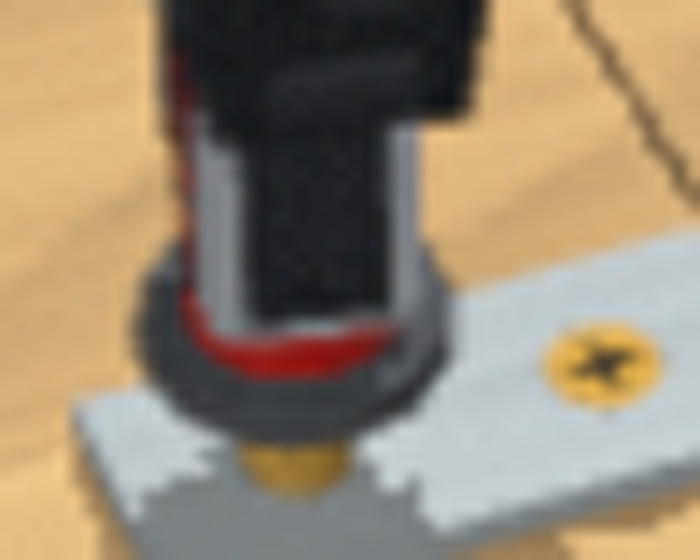

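Request:
drive_tool(motion=[0,0,0.001,0,0,0,0,0,0,0,0,0])

```text
t: 12.7
position: [0.5282, -0.1505, 0.1126]
tcp_rot: [0.0, 1.0, 0.001, 0.001]
wrist_force: [0.4, -1.5, 2.1]
grip_width: 0.0202
```

Request:
drive_tool(motion=[0,0,0,0,0,0])

```text
t: 12.8
position: [0.5282, -0.1505, 0.1127]
tcp_rot: [0.0, 1.0, 0.001, 0.001]
wrist_force: [0.0, -1.6, 1.2]
grip_width: 0.0204
```

Request:
drive_tool(motion=[0,0,0,0,0,0])

```text
t: 12.9
position: [0.5282, -0.1505, 0.1127]
tcp_rot: [0.0, 1.0, 0.001, 0.001]
wrist_force: [0.2, -1.4, 2.2]
grip_width: 0.0203
```

Request:
drive_tool(motion=[0,0,0,0,0,0])

```text
t: 13.0
position: [0.5282, -0.1505, 0.1127]
tcp_rot: [0.0, 1.0, 0.001, 0.001]
wrist_force: [-0.2, -1.7, 2.2]
grip_width: 0.02
```

Request:
drive_tool(motion=[0,0,0,0,0,0])

```text
t: 13.1
position: [0.5282, -0.1505, 0.1127]
tcp_rot: [0.0, 1.0, 0.001, 0.001]
wrist_force: [-0.4, -2.7, 1.6]
grip_width: 0.0204
```

Request:
drive_tool(motion=[0,0,0,0,0,0])

```text
t: 13.2
position: [0.5282, -0.1505, 0.1127]
tcp_rot: [0.0, 1.0, 0.001, 0.001]
wrist_force: [-0.6, -1.9, 1.0]
grip_width: 0.0201
```

Request:
drive_tool(motion=[0,-0.0005,0,0,0,0,0,0,0,0,0,0])

```text
t: 13.4
position: [0.5281, -0.1505, 0.1126]
tcp_rot: [-0.0, 1.0, 0.001, 0.001]
wrist_force: [0.4, -0.8, 2.6]
grip_width: 0.0203
```

Request:
drive_tool(motion=[0,0,0,0,0,0])

```text
t: 13.5
position: [0.5282, -0.1505, 0.1126]
tcp_rot: [-0.0, 1.0, 0.001, 0.001]
wrist_force: [0.3, -1.4, 1.7]
grip_width: 0.0206
```

Request:
drive_tool(motion=[0,0,0,0,0,0])

```text
t: 13.6
position: [0.5282, -0.1505, 0.1126]
tcp_rot: [-0.0, 1.0, 0.001, 0.001]
wrist_force: [0.9, -1.3, 2.3]
grip_width: 0.0201
```

Request:
drive_tool(motion=[0,-0.0005,0,0,0,0,0,0,0,0,0,0])

```text
t: 13.8
position: [0.5281, -0.1507, 0.1126]
tcp_rot: [-0.0, 1.0, 0.002, 0.0]
wrist_force: [-0.4, -0.5, 1.3]
grip_width: 0.0208
```

Request:
drive_tool(motion=[0,0,0,0,0,0])

```text
t: 13.9
position: [0.5281, -0.1507, 0.1125]
tcp_rot: [-0.0, 1.0, 0.002, 0.0]
wrist_force: [0.1, 0.2, 2.6]
grip_width: 0.0204
```

Request:
drive_tool(motion=[0,0,0,0,0,0])

```text
t: 14.0
position: [0.5281, -0.1507, 0.1126]
tcp_rot: [-0.0, 1.0, 0.002, 0.0]
wrist_force: [0.9, -0.4, 1.6]
grip_width: 0.0206
```

Request:
drive_tool(motion=[0,0,0.001,0,0,0,0,0,0,0,0,0])

```text
t: 14.2
position: [0.5282, -0.1507, 0.1115]
tcp_rot: [-0.0, 1.0, 0.002, 0.0]
wrist_force: [0.8, 0.8, 2.6]
grip_width: 0.0204
```

Request:
drive_tool(motion=[0,0,0.001,0,0,0,0,0,0,0,0,0])

```text
t: 14.4
position: [0.5281, -0.1508, 0.1105]
tcp_rot: [-0.0, 1.0, 0.002, 0.0]
wrist_force: [0.6, 1.2, 1.9]
grip_width: 0.0202
```

Request:
drive_tool(motion=[0,0,0.001,0,0,0,0,0,0,0,0,0])

```text
t: 14.6
position: [0.5282, -0.1508, 0.1097]
tcp_rot: [-0.0, 1.0, 0.002, 0.0]
wrist_force: [-0.0, 2.4, 3.6]
grip_width: 0.0204
```

Request:
drive_tool(motion=[0,0,0.001,0,0,0,0,0,0,0,0,0])

```text
t: 14.8
position: [0.5282, -0.1508, 0.1094]
tcp_rot: [-0.0, 1.0, 0.002, 0.0]
wrist_force: [-1.2, 2.8, 8.4]
grip_width: 0.0205
```

Request:
drive_tool(motion=[0,0,-0.0015,0,0,0,0,0.0005,0,0,0,0,0,0,0,0,0,0])

```text
t: 15.1
position: [0.5281, -0.1508, 0.11]
tcp_rot: [-0.0, 1.0, 0.001, 0.001]
wrist_force: [-0.0, 2.0, 3.3]
grip_width: 0.0201
```

Request:
drive_tool(motion=[0,0,0,0,0,0])

```text
t: 15.2
position: [0.5281, -0.1507, 0.11]
tcp_rot: [-0.0, 1.0, 0.001, 0.0]
wrist_force: [-0.1, 0.6, 3.4]
grip_width: 0.0203
```

Request:
drive_tool(motion=[0,0,0,0,0,0])

```text
t: 15.3
position: [0.5281, -0.1508, 0.11]
tcp_rot: [-0.0, 1.0, 0.001, 0.001]
wrist_force: [0.9, 1.9, 1.7]
grip_width: 0.0202
```

Request:
drive_tool(motion=[0,0,0,0,0,0])

```text
t: 15.4
position: [0.5281, -0.1508, 0.1101]
tcp_rot: [-0.0, 1.0, 0.001, 0.001]
wrist_force: [0.7, 0.9, 3.4]
grip_width: 0.0202
```

Request:
drive_tool(motion=[0,0.0004,0,0,0,0,0,0,0,0,0,0])

```text
t: 15.6
position: [0.5281, -0.1507, 0.1101]
tcp_rot: [0.0, 1.0, 0.001, 0.001]
wrist_force: [1.3, 0.4, 2.9]
grip_width: 0.0203
```

Request:
drive_tool(motion=[0,0,0.0005,0,0,0,0,0,0.0005,0,0,0,0,0,0,0,0,0])

```text
t: 15.9
position: [0.5282, -0.1507, 0.1096]
tcp_rot: [0.0, 1.0, 0.001, 0.001]
wrist_force: [-0.6, 1.6, 5.6]
grip_width: 0.0202
```

Request:
drive_tool(motion=[0,0,0.0005,0,0,0,0,0,0,0,0,0])

```text
t: 16.1
position: [0.5282, -0.1507, 0.1094]
tcp_rot: [0.0, 1.0, 0.001, 0.001]
wrist_force: [-0.4, 0.6, 7.6]
grip_width: 0.0203
```

Request:
drive_tool(motion=[0,0,0,0,0,0])

```text
t: 16.2
position: [0.5282, -0.1507, 0.1094]
tcp_rot: [0.0, 1.0, 0.001, 0.001]
wrist_force: [-0.2, 1.0, 7.5]
grip_width: 0.02
```

Request:
drive_tool(motion=[0,0,0.0004,0,0,0,0,0,0.0003,0,0,0,0,0,0,0,0,0])

```text
t: 16.5
position: [0.5283, -0.1507, 0.1092]
tcp_rot: [0.0, 1.0, 0.001, 0.001]
wrist_force: [-1.9, 0.9, 9.5]
grip_width: 0.0201
```

Request:
drive_tool(motion=[0,0,0,0,0,0])

```text
t: 16.6
position: [0.5283, -0.1508, 0.1092]
tcp_rot: [0.0, 1.0, 0.001, 0.001]
wrist_force: [-1.3, 2.3, 9.5]
grip_width: 0.0202
```

Request:
drive_tool(motion=[0,0,0.0004,0,0,0,0,0,0.0004,0,0,0,0,0,0,0,0,0])

```text
t: 16.9
position: [0.5283, -0.1508, 0.1089]
tcp_rot: [0.0, 1.0, 0.002, 0.001]
wrist_force: [-2.5, 2.3, 12.9]
grip_width: 0.0204
```

Request:
drive_tool(motion=[0,0,0,0,0,0])

```text
t: 17.0
position: [0.5283, -0.1508, 0.1089]
tcp_rot: [0.0, 1.0, 0.002, 0.001]
wrist_force: [-2.6, 1.5, 12.2]
grip_width: 0.0201
```

Request:
drive_tool(motion=[0,0,0.0003,0,0,0,0,0,0,0,0,0])

```text
t: 17.2
position: [0.5284, -0.1508, 0.1088]
tcp_rot: [0.0, 1.0, 0.002, 0.001]
wrist_force: [-2.5, 2.1, 13.9]
grip_width: 0.0205
```

Request:
drive_tool(motion=[0,0,0,0,0,0,0,0,0,0,0,0])

```text
t: 17.4
position: [0.5284, -0.1508, 0.1088]
tcp_rot: [0.0, 1.0, 0.002, 0.001]
wrist_force: [-3.0, 2.0, 14.1]
grip_width: 0.0201
```

Request:
drive_tool(motion=[0,0,0,0,0,0,0,0,0,0,0,0])

```text
t: 17.6
position: [0.5284, -0.1508, 0.1088]
tcp_rot: [0.0, 1.0, 0.002, 0.001]
wrist_force: [-3.0, 2.6, 13.3]
grip_width: 0.0205
```

Request:
drive_tool(motion=[0,0,0,0,0,0,0,0,0,0,0,0])

```text
t: 17.8
position: [0.5283, -0.1508, 0.1088]
tcp_rot: [0.0, 1.0, 0.002, 0.001]
wrist_force: [-3.0, 3.1, 14.1]
grip_width: 0.0201
```

Request:
drive_tool(motion=[0,0,0,0,0,0,0,0,0,0,0,0])

```text
t: 18.0
position: [0.5284, -0.1508, 0.1089]
tcp_rot: [0.0, 1.0, 0.002, 0.001]
wrist_force: [-3.1, 0.7, 14.0]
grip_width: 0.0205
```

Request:
drive_tool(motion=[0,0,0,0,0,0,0,0,0,0,0,0])

```text
t: 18.2
position: [0.5284, -0.1508, 0.1088]
tcp_rot: [0.0, 1.0, 0.002, 0.001]
wrist_force: [-2.9, 2.0, 13.3]
grip_width: 0.0205
```

Request:
drive_tool(motion=[0,0,0,0,0,0,0,0,0,0,0,0])

```text
t: 18.4
position: [0.5283, -0.1508, 0.1088]
tcp_rot: [0.0, 1.0, 0.002, 0.001]
wrist_force: [-2.0, 1.7, 13.2]
grip_width: 0.0198
```

Request:
drive_tool(motion=[0,0,-0.002,0,0,0,0,0,-0.004,0,0,0,0,0,-0.006,0,0,0,0,0,-0.01,0,0,0,0,0,-0.015,0,0,0,0,0,-0.02,0,0,0,0,0,-0.025,0,0,0,0,0,-0.015,0,0,0,0,0,-0.008,0,0,0,0,0,0,0,0,0,0,0,0,0,0,0,0,0,0,0,0,0,0,0,0,0,0,0])

```text
t: 19.7
position: [0.5271, -0.1504, 0.2105]
tcp_rot: [-0.0, 1.0, 0.001, -0.001]
wrist_force: [0.3, -0.0, -1.4]
grip_width: 0.0204
```

```bash
python3 shot.py 5;  python3 - <<'E'
from h import *
c=load("side5");crop(c,255,200,130,125,6,"side5z")
E
```

```text
[ 0.52706351 -0.1503646   0.21052921] [-5.43659609e-05  9.99998692e-01  1.37911083e-03 -8.43758533e-04] [ 0.3482788  -0.0214972  -1.42828553]
side origin 258 227 nose pred in crop [324.85547473 324.55177747]
top origin 409 235 nose pred in crop [320.0889719  321.43899342]
```

View pics/side5z.png

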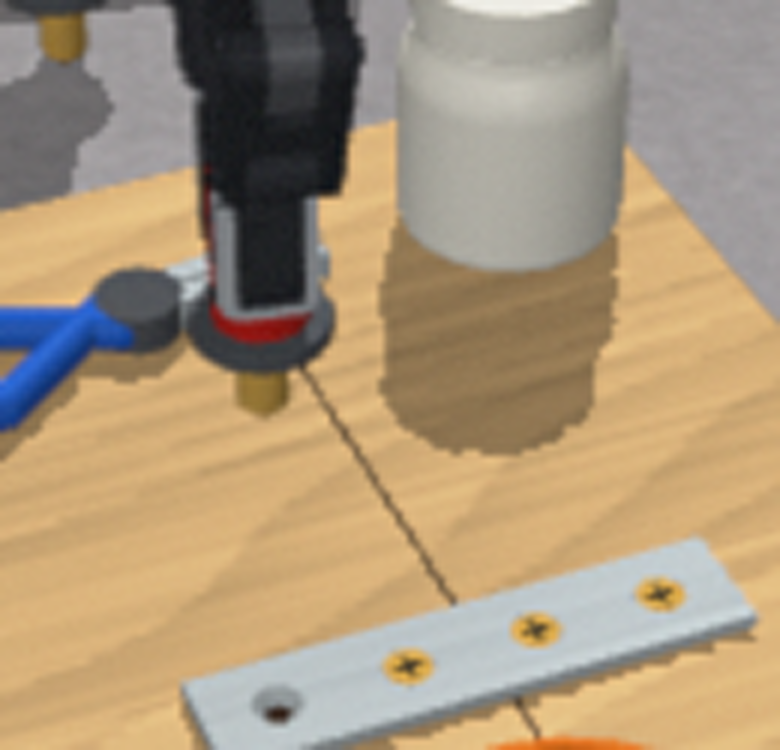

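Request:
drive_tool(motion=[0,0.01,0,0,0,0,0,0.02,0,0,0,0,0,0.03,0,0,0,0,0,0.035,0,0,0,0,0,0.035,0,0,0,0,0,0.035,0,0,0,0,0,0.035,0,0,0,0,0,0.035,0,0,0,0,0,0.035,0,0,0,0,0,0.035,0,0,0,0,0,0.035,0,0,0,0,0,0.035,0,0,0,0,0,0.035,0,0,0,0,0,0.035,0,0,0,0,0,0.035,0,0,0,0,0,0.03,0,0,0,0,0,0.02,0,0,0,0,0,0.005,0,0,0,0,0,0,0,0,0,0])

```text
t: 21.7
position: [0.5274, 0.3846, 0.2127]
tcp_rot: [-0.001, 1.0, 0.001, 0.0]
wrist_force: [0.7, -0.6, -1.4]
grip_width: 0.0207
```

Request:
drive_tool(motion=[0,0,0,0,0,0,0,0,0,0,0,0,0,0,0,0,0,0,0,0,0,0,0,0,0,0,0,0,0,0])

```text
t: 22.2
position: [0.5281, 0.3839, 0.2133]
tcp_rot: [0.0, 1.0, 0.001, 0.0]
wrist_force: [0.5, 0.4, -1.2]
grip_width: 0.0205
```

Request:
drive_tool(motion=[-0.0004,-0.0044,0,0,0,0,0,-0.0044,0,0,0,0,0,0,0.01,0,0,0,0,0,0.015,0,0,0,0,0,0.02,0,0,0,0,0,0.02,0,0,0,0,0,0.02,0,0,0,0,0,0.02,0,0,0,0,0,0.012,0,0,0,0,0,0.008,0,0,0,0,0,0,0,0,0,0,0,0,0,0,0,0,0,0,0,0,0,0,0,0,0,0,0,0,0,0,0,0,0])

```text
t: 23.7
position: [0.5289, 0.3763, 0.089]
tcp_rot: [-0.0, 1.0, 0.002, 0.001]
wrist_force: [-1.3, 0.3, -0.8]
grip_width: 0.0202
```

```bash
python3 shot.py 6
```

```text
[0.52890578 0.37625428 0.08903576] [-9.40703535e-07  9.99997902e-01  1.77702383e-03  1.01843631e-03] [-1.33378043  0.29288624 -0.82272102]
side origin 227 124 nose pred in crop [320.87446438 327.01828747]
top origin 75 245 nose pred in crop [325.11299491 323.69277431]
```

View pics/side6.png

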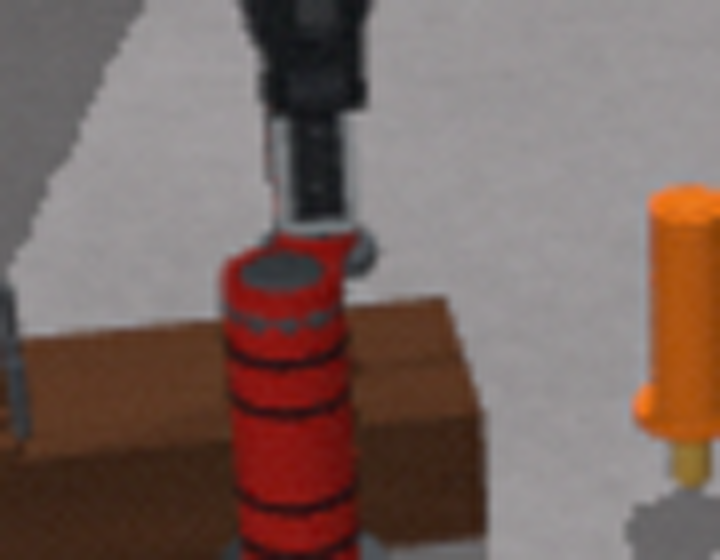

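View pics/top6.png

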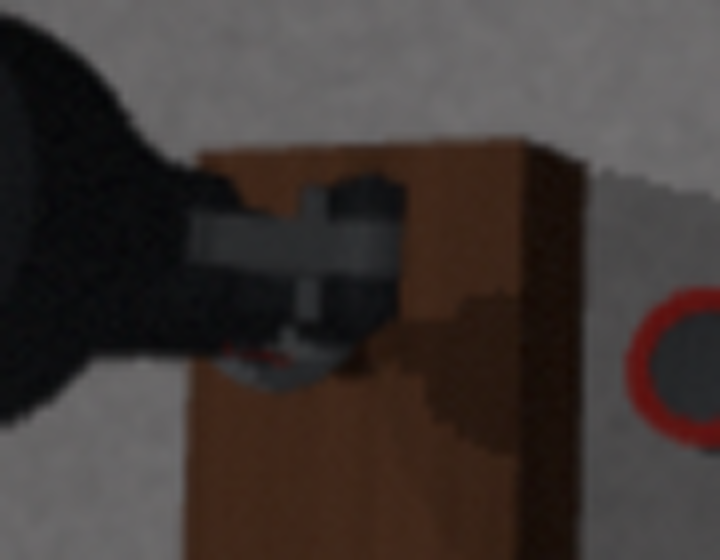

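Request:
drive_tool(motion=[0,-0.0006,0.003,0,0,0,0,-0.0005,0.003,0,0,0,0,0,0.003,0,0,0,0,0,0.003,0,0,0,0,0,0.003,0,0,0,0,0,0,0,0,0,0,0,0,0,0,0])

```text
t: 24.5
position: [0.5284, 0.3748, 0.0729]
tcp_rot: [-0.0, 1.0, 0.001, 0.0]
wrist_force: [-0.3, -0.3, -1.8]
grip_width: 0.0204
```

Request:
drive_tool(motion=[0,0,0.004,0,0,0,0,0,0.004,0,0,0,0,0,0.004,0,0,0,0,0,0.002,0,0,0,0,0,0.001,0,0,0,0,0,0,0,0,0,0,0,0,0,0,0])

```text
t: 25.2
position: [0.5286, 0.3749, 0.0582]
tcp_rot: [-0.0, 1.0, 0.001, 0.001]
wrist_force: [0.1, -0.7, -1.7]
grip_width: 0.0203
```

In the hole with no contact force on the way down. I'll lower it until the disc touches.

Request:
drive_tool(motion=[0,0,0.001,0,0,0,0,0,0,0,0,0])

```text
t: 25.4
position: [0.5285, 0.3749, 0.0572]
tcp_rot: [0.0, 1.0, 0.001, 0.0]
wrist_force: [0.5, -0.1, -1.4]
grip_width: 0.0204
```

Request:
drive_tool(motion=[0,0,0.0005,0,0,0,0,0,0,0,0,0])

```text
t: 25.6
position: [0.5284, 0.3749, 0.0566]
tcp_rot: [-0.0, 1.0, 0.001, 0.0]
wrist_force: [-0.3, 0.1, -1.2]
grip_width: 0.0202
```

Request:
drive_tool(motion=[0,0,0.0005,0,0,0,0,0,0,0,0,0])

```text
t: 25.8
position: [0.5285, 0.3749, 0.0562]
tcp_rot: [0.0, 1.0, 0.001, 0.0]
wrist_force: [0.1, -0.2, -0.5]
grip_width: 0.0205
```

Request:
drive_tool(motion=[0,0,0.0005,0,0,0,0,0,0,0,0,0])

```text
t: 26.0
position: [0.5285, 0.375, 0.0562]
tcp_rot: [0.0, 1.0, 0.001, 0.0]
wrist_force: [-2.1, -0.9, 4.2]
grip_width: 0.0205
```

Request:
drive_tool(motion=[0,0,0.0004,0,0,0,0,0,0,0,0,0])

```text
t: 26.2
position: [0.5285, 0.375, 0.0562]
tcp_rot: [0.0, 1.0, 0.001, 0.0]
wrist_force: [-1.5, -1.3, 5.1]
grip_width: 0.02
```

Request:
drive_tool(motion=[0,0,-0.0006,0,0,0,0,0,0,0,0,0,0,0,0,0,0,0,0,0,0,0,0,0,0,0,0,0,0,0,0,0,0,0,0,0,0,0,0,0,0,0,0,0,0,0,0,0,0,0,0,0,0,0,0,0,0,0,0,0], jaw=0)

```text
t: 27.2
position: [0.5285, 0.3749, 0.0558]
tcp_rot: [-0.0, 1.0, 0.001, 0.0]
wrist_force: [-0.4, 0.3, 0.6]
grip_width: 0.0854
```

Request:
drive_tool(motion=[0,0,-0.005,0,0,0,0,0,-0.01,0,0,0,0,0,-0.02,0,0,0,0,0,-0.02,0,0,0,0,0,-0.025,0,0,0,0,0,-0.025,0,0,0,0,0,-0.025,0,0,0,0,0,-0.02,0,0,0,-0.02,0.01,0,0,0,0,-0.04,0.02,0,0,0,0,-0.04,0.02,0,0,0,0,-0.02,0.01,0,0,0,0,0,0,0,0,0,0,0,0,0,0,0,0,0,0,0,0,0,0])

```text
t: 28.7
position: [0.6473, 0.4342, 0.2066]
tcp_rot: [-0.0, 1.0, 0.001, 0.0]
wrist_force: [0.0, 0.9, 0.3]
grip_width: 0.0853
```

```bash
python3 - <<'E'
from h import *
from cell import capture
for n in("side","top"):
    c=capture(n);pickle.dump(c,open(n+"7.pkl","wb"));cv2.imwrite(f"pics/{n}7.png",c["color"][:,:,::-1])
crop(load("side7"),205,125,130,100,6,"s7");
E
```

```text
(no output)
```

View pics/s7.png

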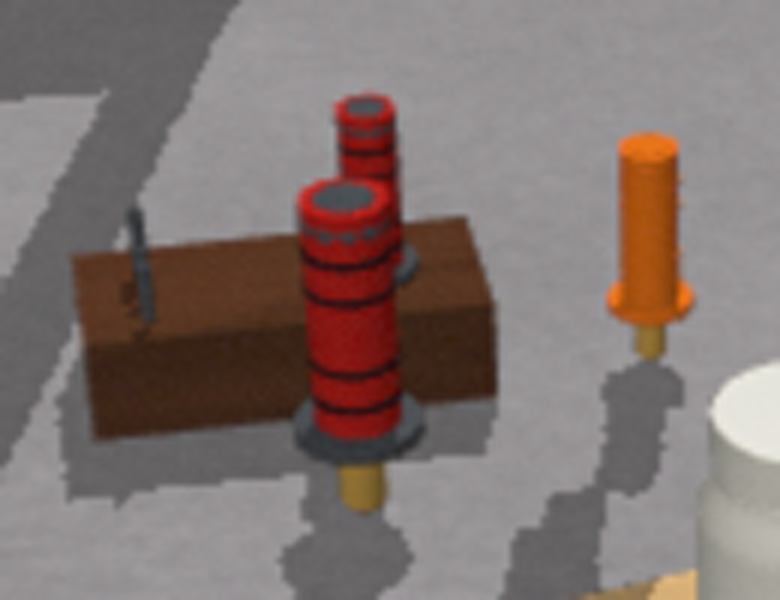

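View pics/top7.png

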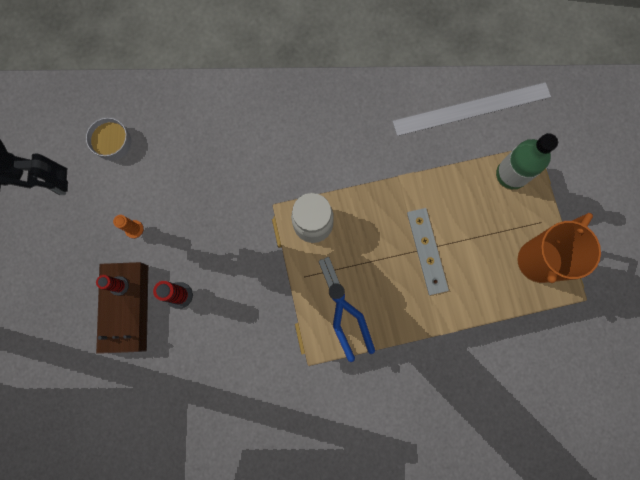

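View pics/side7.png

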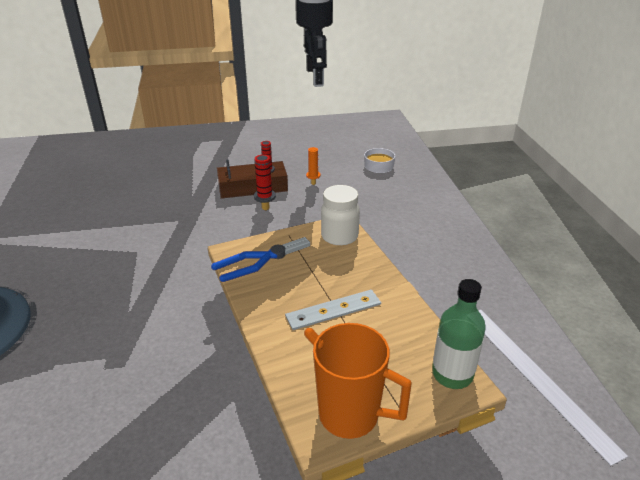

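The punch stands upright in its block at top-image (112,284), with its cap at the same pixels as at the start. The jug, jar, bottle and pliers have not moved, and the gripper is clear of everything.

```bash
python3 -c "
from cell import job
print(job.hand_in())"
```

```text
the job is handed in; nothing more can be done
None
```

I marked the wood through the open hole with the smaller red punch, stood the punch back in its block and handed the job in at about 29 s. I could not see the mark itself, so its quality and centring are judged only from the forces and positions.

- **Settling in the hole:** the open hole is the one at the plate's end nearest the robot, at about (0.528, -0.150). The nose seated within about 1 mm of the predicted centred depth. It first showed a sideways force of about 1.7 N, so I nudged it about half a millimetre to bring that near zero.
- **Early touch:** the pin first touched the wood at about 8 to 10 N. I backed off, corrected sideways and went down again. That touch was well below the marking force.
- **Pressing:** the wrist read 13.2 to 14.1 N for about 1.3 s. With the punch's weight added, that is about 15 N on the wood, and the highest reading was 14.1 N. A sideways force of 2 to 3 N built up during the press, but the tool moved only 0.1 to 0.2 mm.
- **Lifting and returning:** the punch came straight up, and its disc met the block at the same height as when I picked it up, so it had not slipped in the grip.
- **Last pictures:** the punch is upright in its hole, the things on the stool are where they were, and the gripper is open and clear. No check failed.

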